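Set the wash-water filter's selector valve

TASK

Someone left the wash-water filter's selector handle between two positions. Shut the blue feed tap fully, then hold the black selector handle down against its spring, turn it the shorter way round to the red button and let it rise fully home in the notch there (the buttons sit a little beside their notches, so find it by feel and never force the handle), and finally open the feed tap fully again. Leave the things on the bench where they are.

Things in the scene. Friction and masses are not known exactly. Their poses are not given: they have to be found in the camera images.
- filter: Bench-fixed wash-water filter: grey pot 190 mm across under a black valve head whose flat top plate (180 mm across) is 158 mm above the bench; white pipes on three sides. Origin on the bench, on the vertical axis of pot and selector. Its x axis points to the waste pipe, y to the feed pipe with the blue tap, z up. Its orientation does not tell where the notches are.
- crown (a point): Centre of the white crown's top, on the axis, 178 mm above the bench. The crown is 104 mm across and has six notches 60 degrees apart, 11 mm wide, 6 mm deep. A cross key in the handle's hub (8 mm square, along the bar) is sprung up into two opposite notches, or presses up under the teeth between them. More than 40 N between handle and crown counts as forcing.
- handle: The black selector handle: bar 110 mm long, 20 mm wide, 24 mm high, with a white nose at one end (the pointer). Turns endlessly both ways about the axis, drag 0.2 N m. Origin on the axis, at bench level when fully up; x along the bar to the nose, z up. Under the bar: 17 mm free height over a hub flange 40 mm across; neck 18 mm thick.
- handle_grip (a point): Middle of the bar, on the axis, at half the height of the bar: the place to grip it; 222 mm above the bench when fully up, 216 mm at the start.
- handle_nose (a point): Tip of the white nose, 75 mm from the axis, at the same height as handle_grip.
- press (a joint): How far the handle is pressed down (m): 0 fully up, in a notch; 0.006 under the teeth between notches, where it starts and can slide round; 0.007 to 0.009 turns clear of the teeth and past notches; 0.010 a firm stop. The spring pushes up with about 10 N at 0, 14 N at 0.006, 16 N at 0.010.
- dot_red: Red button, 24 mm across, 4 mm high, on the top plate, 76 mm from the axis. Origin at the centre of its underside. Six buttons (red, yellow, green, blue, grey, white) mark the six notches; stuck on by hand, each lies up to 10 degrees to one side or the other of its notch, seen from the axis.
- feed (a joint): Feed tap (rad): 0 is open, lever along the feed pipe and pointing away from the pot; 1.571 is shut, lever across the pipe on the filter's -x side. It grows anticlockwise seen from above and stays where it is left; a stop at each end. Drag about 0.2 N m.
- feed_pivot (a point): On the tap's vertical pivot, at the lever's half height, 166 mm above the bench, 150 mm from the selector's axis.
- feed_tip (a point): Outer end of the blue tap lever, 90 mm from the pivot, at half height. The lever is 18 mm wide and 16 mm high (158 to 174 mm above the bench), blue from 5 to 90 mm off the pivot; below it are 14 mm of free height over the pipe.
- degreaser: White bottle with a green label, 68 mm across, 190 mm high, loose; origin at the centre of its underside. Leave it alone.
- grease: White jar with a black cap, 72 mm across, 70 mm high, loose; origin at the centre of its underside. Leave it alone.
- brush: Black parts brush lying flat, 200 mm long, loose; origin at the middle on the bench. Leave it alone.
- sprocket: Steel sprocket lying flat, 78 mm across, 6 mm thick, loose; origin at its centre on the bench. Leave it alone.

How it is judged:
On the way, in this order (a step that is already met when the one before it is completed fails the run):
1. the feed tap is shut (value of joint feed above 1.45 rad), for 0.2 s.
2. the selector is fully up in the notch at the red button (value of joint press below 0.002 m and x of dot_red in the frame of handle above 0 m and y of dot_red in the frame of handle between -0.03 and 0.03 m), for 0.2 s.
3. the feed tap is open again (value of joint feed below 0.12 rad), for 0.2 s.
At the end, for the whole second after the job is handed in: The selector handle is up within 2 mm of home in the notch beside the red button (button within 30 mm of the line of the nose, on the nose's side), the feed tap is open to within 7 degrees, and the four things on the bench are within 25 mm of where they were (all of step 2 and value of joint feed below 0.12 rad and distance of each of degreaser, grease, brush, sprocket from where it was at the start of the episode below 0.025 m); the robot touches nothing.
It fails at once if the selector is turned while the feed tap is not shut (value of joint press above 0.003 m and distance of handle_nose from where it was at the start of the episode above 0.02 m and value of joint feed below 1.3 rad).
It fails at once if the selector is turned the longer way, past the side opposite the red button (x of dot_red in the frame of handle below -0.05 m and y of dot_red in the frame of handle between -0.015 and 0.015 m).
It fails at once if the handle is forced: more than 40 N between its key or hub and the valve head (contact force between handle and filter above 40 N).
It fails at once if a thing on the bench is knocked aside (25 mm) or over (distance of any of degreaser, grease, brush, sprocket from where it was at the start of the episode above 0.025 m or angle between any of degreaser, grease's own z axis and vertical above 0.4 rad).
It also fails if it takes over 72 s, if anything falls off the work surface, if the arm or the gripper's body presses on something with over 40 N, if the wrist force passes 120 N, or if a joint passes its speed limit or range.

ROBOT

A 6-joint arm with a two-finger parallel gripper is mounted at the origin on the work surface. World frame = base frame: x ahead of the robot, y to its left, z up, the work surface at z = 0. Lengths are in m, angles in rad, forces in N, time in s.
With the tool pointing down it reaches from about 0.4 to 0.825 m from the base axis. Payload 7 kg.
Tool frame: the origin (TCP) lies on the centre line of the jaws, within the pads' length; the fingertips stand 11 mm ahead of it and the grasp point (between the pads) lies 8 mm behind it; z points along the fingers, y is the direction in which the jaws open and shut (so a half turn about z gives the same grasp; the last joint's range is limited). The gripper opens to 88 mm and grips with 3 to 60 N. Pads are 19 mm wide; open, the fingers measure 130 mm over their backs; the gripper's body (78 mm by 193 mm) begins 47 mm behind the grasp point.
Start: joints at [1.392, 0.359, 0.012, 0, -1.224, -0.288], TCP at [0.304, 0.603, 0.238] pointing down, gripper open.
Joint ranges: [-3.07, 3.07], [-1.43, 2.12], [-1.02, 1.25], [-3.03, 1.67], [-3.05, -0], [-3.03, 3.03]. Speed limits (rad/s): [2.39, 2.39, 3.01, 3.14, 3.14, 3.14].

INTERFACE

Orientations are given as [roll, pitch, yaw] about the fixed x, y, z axes, in that order (R = Rz(yaw) Ry(pitch) Rx(roll)).
In Python, from station import * gives the robot as it stands.
- The arm moves only by the tool play_rows, never from a script. Its argument "targets" is a list of rows, each a list of 7 numbers: the turn, a rotation vector about the world's x, y, z in rad, then the shift along the world's x, y, z in m, then the opening, from 0 (shut) to 1 (fully open). A call has 1 to 12 rows; each row shifts and turns the pose as measured when the row begins; what a row does not reach is not made up. A row lasts 1/8 s, in which the tool goes at most 62.5 mm and 10.7 degrees, less where a joint would pass 70% of its speed; a pose out of reach is approached as far as the arm can. A call is refused whole if a number of a shift passes 0.0625 or a number of a turn 0.188, either way. A call with a gripper value outside its range is refused whole. The fingers move at their own pace and stop on an object; "grip_force" is the grip in N (left out, the last holds). Time passes only in rows, so rows that do not move let the fingers close. It gives the time, the measured TCP pose, the force and the opening at its end, in the units of the state.
- get_state(): the state, without advancing time (a new reading comes with each control period).
- grab_frame(name): name is "scene" or "top" or "wrist"; returns (picture, depth): 384x512x3 uint8, blue, green, red; 384x512 float32, m along the optical axis (not along the pixel's ray), 0 where there is no reading.
- camera_params(name): a dict with "camera_matrix" (3x3 intrinsics, pixels), "extrinsics" (4x4, takes a point from world to camera coordinates); the wrist camera has in their place "hand_eye" (4x4, takes a point from camera to tool coordinates, whose origin is the TCP and whose axes are the flange's). Camera axes: x right, y up, looking along -z (the intrinsics and any distortion apply to the point x, -y, -z); pixel columns grow to the right and rows downward; lengths in m; the calibration is good to about 2 mm. A picture is of the moment at which its call begins: read the wrist's pose just before it. camera_params takes no time and is no camera call.
- job_done(): hands the job in, once; it reports no verdict.
The state is a dict: "t": time; "q": joint angles; "qd": joint speeds; "joint_efforts": joint torques, N m; "eef_pos": TCP position; "ee_rot": TCP orientation; "force": force on the tool from outside, world axes, zero at the start; "moment": the same for the moment, N m; "width": finger opening in m.
Only numpy, scipy, OpenCV 4.12 (cv2) and the standard library are available. Lean on these libraries where they do the work, as an engineer would, in place of code of your own. Each camera call takes 0.05 s, during which the arm holds its last target.

## Working session

There is one attempt and no reset: what is moved stays moved. The work goes in short steps, Python scripts to look and compute and a tool call to move; the robot and the scene stay as the last step left them, time stands still between calls to the robot, and variables do not carry over. Pictures are saved under pics/ and viewed, and the job is handed in when it is done.

Besides the shell and the picture viewer there is one more tool, called after "Call:" by a JSON object that holds its "api" and its "payload". play_rows: Moves the arm, as the interface text tells. Its arguments: {"type":"object","properties":{"targets":{"type":"array","items":{"type":"array","items":{"type":"number"}}},"grip_force":{"type":"number"}},"required":["targets"]}

```bash
ls; mkdir -p pics; python3 - <<'E'
from station import *
import cv2, numpy as np
s=get_state(); print(s)
for n in ("scene","top"):
    im,d=grab_frame(n); cv2.imwrite(f"pics/{n}0.png",im); np.save(f"pics/{n}0.npy",d)
    print(n,camera_params(n))
print(camera_params("wrist"))
E
```

```text
pics
{'t': 0.0, 'q': array([ 1.39212111e+00,  3.59387328e-01,  1.10296242e-02, -3.57627899e-04,
       -1.22408447e+00, -2.88091126e-01]), 'qd': array([ 0.00014884, -0.00076569, -0.00056609,  0.0004231 ,  0.00089252,
        0.00023257]), 'joint_efforts': array([-1.87743390e-03, -5.82716596e+01,  2.93065274e+01,  6.99745461e+00,
        6.86368949e-03, -1.67727899e-04]), 'eef_pos': array([0.30356214, 0.60234783, 0.23660831]), 'ee_rot': array([ 3.13991911e+00, -1.45334637e-04, -4.66888025e-01]), 'force': array([ 0.57219496, -0.12368295,  0.24376627]), 'moment': array([0.00331376, 0.00166245, 0.00189179]), 'width': 0.08766048279915492}
scene {'camera_matrix': array([[349.24878053,   0.        , 254.53979257],
       [  0.        , 349.24878053, 194.49373399],
       [  0.        ,   0.        ,   1.        ]]), 'extrinsics': array([[ 3.50382309e-02,  9.99385766e-01, -6.42508014e-04,
        -5.96315100e-02],
       [-7.91858703e-01,  2.81545868e-02,  6.10055009e-01,
         3.28375445e-01],
       [ 6.09698382e-01, -2.08664727e-02,  7.92358804e-01,
        -1.35092651e+00],
       [ 0
[... 340 characters left out ...]
99634825,  0.01229217,  0.08449299, -0.54191443],
       [-0.08473715,  0.02092212,  0.99618366, -1.40011134],
       [ 0.        ,  0.        ,  0.        ,  1.        ]])}
{'camera_matrix': array([[300.72594106,   0.        , 256.90603909],
       [  0.        , 300.72594106, 188.16979044],
       [  0.        ,   0.        ,   1.        ]]), 'hand_eye': array([[ 1.08349399e-03,  9.61629022e-01,  2.74350961e-01,
         7.24824886e-02],
       [ 9.99999392e-01, -9.85694970e-04, -4.94331950e-04,
        -6.28669657e-05],
       [-2.04937588e-04,  2.74351330e-01, -9.61629505e-01,
        -1.47080047e-01],
       [ 0.00000000e+00,  0.00000000e+00,  0.00000000e+00,
         1.00000000e+00]])}
```

View pics/scene0.png

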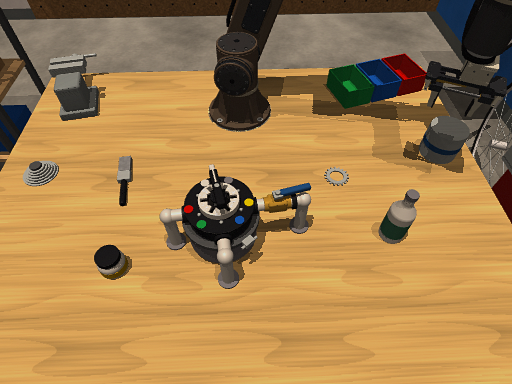

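View pics/top0.png

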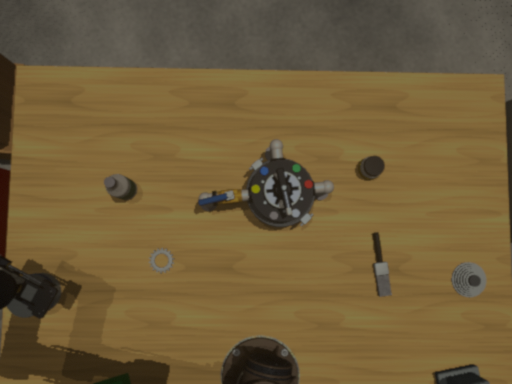

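```bash
cat > h.py <<'E'
import numpy as np, cv2
from station import *
def ray(n,uv,z,cp=None):
    """pixel -> world point on plane height z (fixed cams)"""
    cp=cp or camera_params(n); K=cp["camera_matrix"];E=cp["extrinsics"]
    R=E[:3,:3];c=-R.T@E[:3,3]
    d=np.linalg.inv(K)@np.array([uv[0],uv[1],1.]);d=R.T@np.array([d[0],-d[1],-d[2]])
    return c+d*(z-c[2])/d[2]
def wcam(s):
    from scipy.spatial.transform import Rotation as Ro
    cp=camera_params("wrist");T=np.eye(4);T[:3,:3]=Ro.from_euler("xyz",s["ee_rot"]).as_matrix();T[:3,3]=s["eef_pos"]
    return {"camera_matrix":cp["camera_matrix"],"extrinsics":np.linalg.inv(T@cp["hand_eye"])}
def rep(n,d):pass
E
python3 - <<'E'
import cv2
im=cv2.imread("pics/top0.png")
cv2.imwrite("pics/top0z.png",cv2.resize(im[130:250,180:350],None,fx=4.6,fy=4.6,interpolation=cv2.INTER_CUBIC))
im=cv2.imread("pics/scene0.png")
cv2.imwrite("pics/scene0z.png",cv2.resize(im[155:295,150:325],None,fx=4.2,fy=4.2,interpolation=cv2.INTER_CUBIC))
E
```

```text
(no output)
```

View pics/top0z.png

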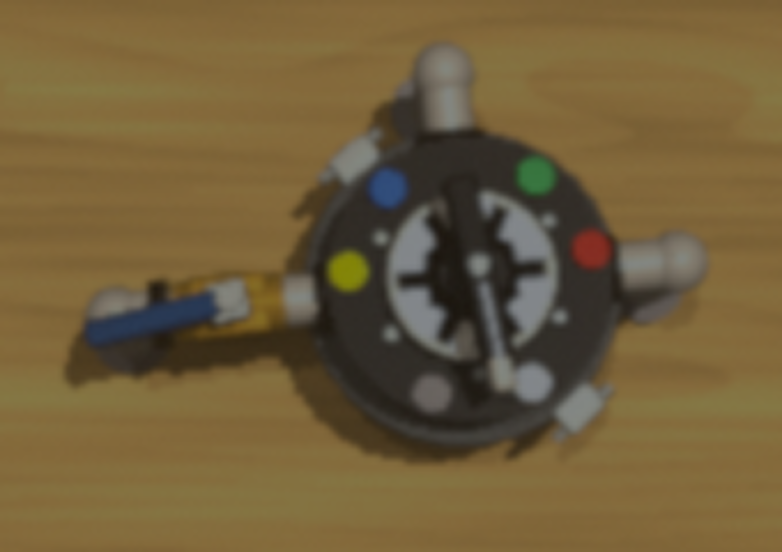

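View pics/scene0z.png

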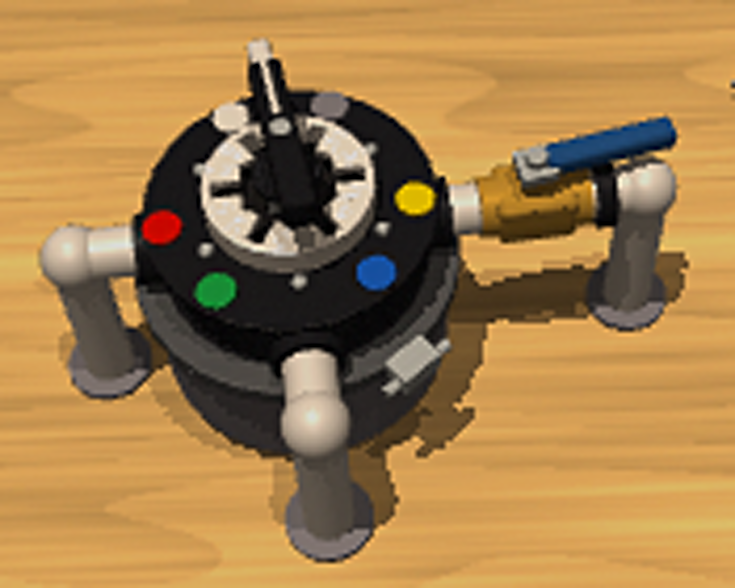

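```bash
python3 - <<'E'
from h import *
f=lambda u,v:(180+(u+.5)/4.6-.5,130+(v+.5)/4.6-.5)
for nm,u,v,z in [("red",592,248,.162),("yellow",348,271,.162),("green",536,175,.162),("blue",388,188,.162),("grey",432,393,.162),("white",532,383,.162),("crownR",542,268,.178),("crownL",412,282,.178),("nosetip",500,388,.216),("barend",460,180,.228),("levtip",88,332,.166),("levpivot",232,300,.170)]:
    print(nm,ray("top",f(u,v),z).round(4))
f=lambda u,v:(150+(u+.5)/4.2-.5,155+(v+.5)/4.2-.5)
for nm,u,v,z in [("red",162,227,.162),("yellow",415,198,.162),("green",216,291,.162),("blue",376,272,.162),("grey",330,104,.162),("white",232,117,.162),("nosetip",259,42,.222),("levtip",674,132,.166),("levpivot",538,160,.175),("notchL",222,189,.178),("notchR",350,174,.178)]:
    print(nm,ray("scene",f(u,v),z).round(4))
E
```

```text
red [ 0.58   -0.1275  0.162 ]
yellow [0.5638 0.0235 0.162 ]
green [ 0.6252 -0.0926  0.162 ]
blue [ 0.6158 -0.0008  0.162 ]
grey [ 0.489  -0.0289  0.162 ]
white [ 0.4959 -0.0905  0.162 ]
crownR [ 0.5653 -0.0947  0.178 ]
crownL [ 0.5557 -0.0152  0.178 ]
nosetip [ 0.4895 -0.0656  0.216 ]
barend [ 0.6111 -0.0403  0.228 ]
levtip [0.5237 0.1824 0.166 ]
levpivot [0.5441 0.0945 0.17  ]
red [ 0.5795 -0.1253  0.162 ]
yellow [0.5635 0.0246 0.162 ]
green [ 0.6255 -0.0908  0.162 ]
blue [0.6158 0.0008 0.162 ]
grey [ 0.488  -0.0271  0.162 ]
white [ 0.4965 -0.0883  0.162 ]
nosetip [ 0.4888 -0.0658  0.222 ]
levtip [0.5215 0.1856 0.166 ]
levpivot [0.5474 0.0991 0.175 ]
notchL [ 0.5647 -0.0889  0.178 ]
notchR [ 0.5562 -0.0136  0.178 ]
```

Call:
{"api": "play_rows", "payload": {"targets": [[0,0,-0.078,0.02,-0.049,0.01,1],[0,0,-0.078,0.02,-0.049,0.01,1],[0,0,-0.078,0.02,-0.049,0.01,1],[0,0,-0.078,0.02,-0.049,0.01,1],[0,0,-0.078,0.02,-0.049,0.01,0.6],[0,0,-0.078,0.02,-0.049,0.01,0.6],[0,0,-0.078,0.02,-0.049,0.01,0.6],[0,0,-0.078,0.02,-0.049,0.01,0.6],[0,0,-0.078,0.02,-0.049,0.01,0.6],[0,0,-0.078,0.02,-0.049,0.005,0.6],[0,0,-0.078,0.02,-0.049,0,0.6],[0,0,0,0,0,0,0.6]]}}

```text
t: 1.6
eef_pos: [0.525, 0.0442, 0.3293]
ee_rot: [3.132, -0.002, -1.352]
force: [0.7, 0.9, -0.4]
width: 0.0525
```

```bash
cat > snap.py <<'E'
import sys,pickle
from h import *
n=sys.argv[1]; s=get_state(); im,d=grab_frame("wrist"); c=wcam(s)
cv2.imwrite(f"pics/{n}.png",im); pickle.dump((c,d),open(f"pics/{n}.pkl","wb"))
cv2.imwrite(f"pics/{n}z.png",cv2.resize(im,(800,600),interpolation=cv2.INTER_CUBIC))
print(s["t"],s["eef_pos"].round(4),s["ee_rot"].round(4),s["q"].round(3),s["force"].round(2),s["width"])
E
python3 snap.py w1
```

```text
1.6 [0.525  0.0442 0.3293] [ 3.1324e+00 -1.7000e-03 -1.3519e+00] [ 0.456  0.07  -0.153 -0.    -1.357 -0.237] [ 0.67  0.93 -0.37] 0.052472474343173765
```

View pics/w1z.png

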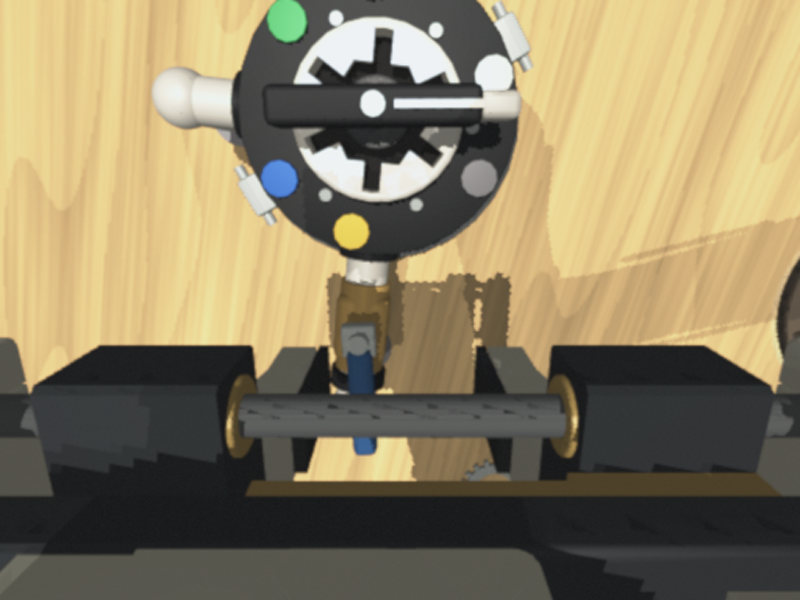

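```bash
python3 - <<'E'
from h import *
import pickle
c,d=pickle.load(open("pics/w1.pkl","rb"))
f=lambda u,v:((u+.5)*.64-.5,(v+.5)*.64-.5)
P={}
for nm,u,v,z in [("hub",372,103,.228),("nose",519,104,.216),("nT",384,32,.178),("nB",371,189,.178),("nTL",315,73,.178),("nBR",436,157,.178),("nBL",310,139,.178),("yellow",351,231,.162),("blue",279,179,.162),("green",287,19,.162),("white",493,72,.162),("grey",479,178,.162),("pivot",358,343,.174),("levtip",365,453,.166)]:
    P[nm]=ray("",f(u,v),z,c); print(nm,P[nm].round(4))
a=lambda p,q:np.degrees(np.arctan2(*(P[q]-P[p])[[1,0]])).round(2)
print(a("hub","nose"),a("nB","nT"),a("nBR","nTL"),a("hub","nT"),a("hub","nBL"),a("hub","nB"),"lever",a("pivot","levtip"),"pipe",a("hub","pivot"))
E
```

```text
hub [ 0.5591 -0.051   0.228 ]
nose [ 0.4856 -0.0684  0.216 ]
nT [ 0.5636 -0.0943  0.178 ]
nB [ 0.5533 -0.007   0.178 ]
nTL [ 0.5983 -0.0645  0.178 ]
nBR [ 0.5184 -0.0344  0.178 ]
nBL [ 0.5951 -0.0279  0.178 ]
yellow [0.5615 0.0239 0.162 ]
blue [0.6135 0.0008 0.162 ]
green [ 0.6226 -0.092   0.162 ]
white [ 0.4949 -0.0911  0.162 ]
grey [ 0.4867 -0.0281  0.162 ]
pivot [0.5414 0.0968 0.174 ]
levtip [0.5189 0.1866 0.166 ]
-166.69 -83.25 -20.7 -84.02 32.71 97.52 lever 104.04 pipe 96.84
```

Call:
{"api": "play_rows", "payload": {"targets": [[0,0,0.026,0,0.05,0,0.4],[0,0,0,0,0.05,0,0.4],[0,0,0,0.001,0.016,-0.03,0.4],[0,0,0,0,0,-0.04,0.4],[0,0,0,0,0,-0.03,0.4],[0,0,0,0,0,0,0.4]]}}

```text
t: 2.4
eef_pos: [0.5222, 0.17, 0.2264]
ee_rot: [3.132, -0.0, -1.315]
force: [-0.1, -0.5, 0.8]
width: 0.0353
```

```bash
python3 snap.py w2
```

```text
2.4 [0.5222 0.17   0.2264] [ 3.1322e+00 -3.0000e-04 -1.3152e+00] [ 0.669  0.166 -0.275 -0.004 -1.138 -0.412] [-0.06 -0.54  0.76] 0.03525712186720357
```

View pics/w2z.png

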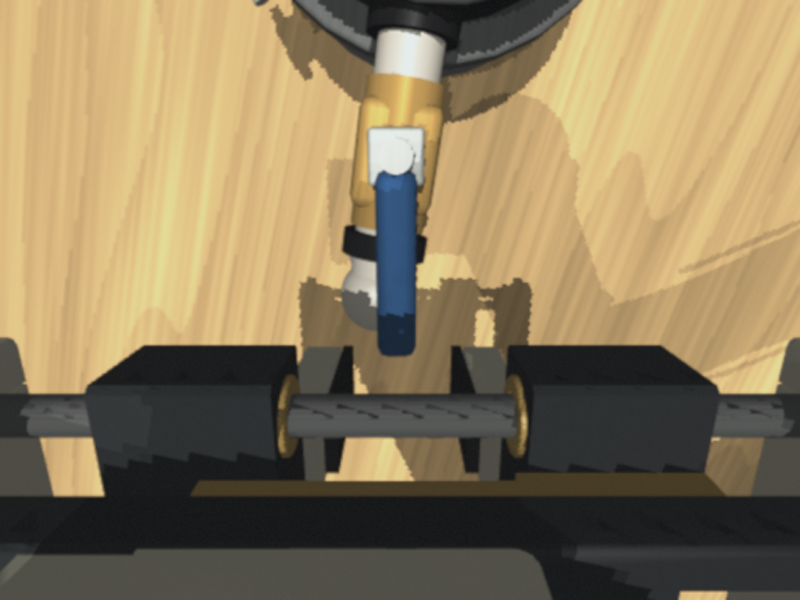

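Call:
{"api": "play_rows", "payload": {"targets": [[0,0,0,0.004,-0.011,-0.02,0.4],[0,0,0,0,0,-0.025,0.4],[0,0,0,0,0,-0.01,0.35],[0,0,0,0,0,0,0.35]]}}

```text
t: 2.95
eef_pos: [0.5303, 0.1622, 0.1791]
ee_rot: [-3.138, 0.002, -1.311]
force: [-0.2, -0.7, -0.2]
width: 0.031
```

```bash
python3 snap.py w3
```

```text
2.95 [0.5303 0.1622 0.1791] [-3.1383e+00  2.1000e-03 -1.3113e+00] [ 6.490e-01  2.060e-01 -3.410e-01 -1.000e-03 -1.019e+00 -3.900e-01] [-0.17 -0.69 -0.23] 0.031009014659096047
```

View pics/w3z.png

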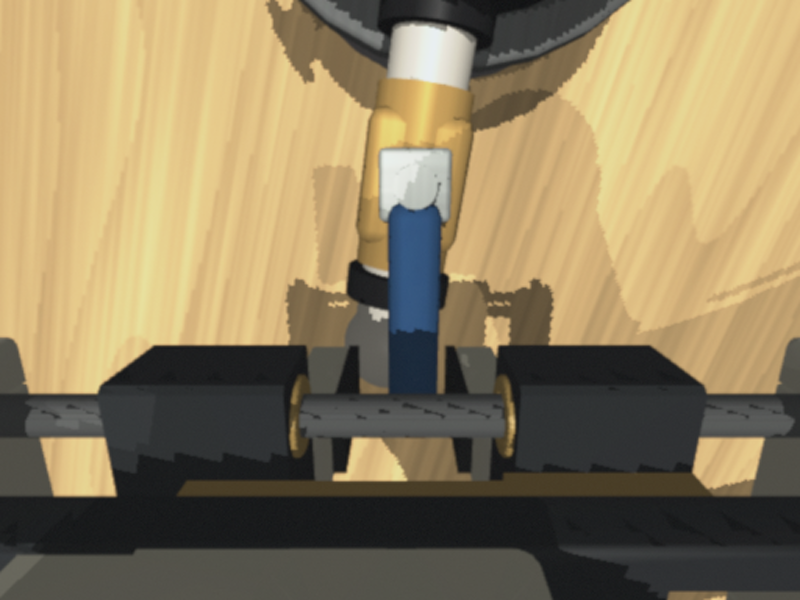

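Call:
{"api": "play_rows", "payload": {"targets": [[0,0,0,-0.001,0,-0.01,0.25],[0,0,0,0,0,0,0.25],[0,0,0.145,-0.0093,-0.0023,0,0.25],[0,0,0.145,-0.0089,-0.0037,0,0.25],[0,0,0.145,-0.0083,-0.0049,0,0.25],[0,0,0.145,-0.0075,-0.006,0,0.25],[0,0,0.145,-0.0065,-0.0071,0,0.25],[0,0,0,0,0,0,0.25]]}}

```text
t: 4.0
eef_pos: [0.4927, 0.1408, 0.173]
ee_rot: [-3.126, -0.001, -0.563]
force: [1.0, 0.2, 0.1]
width: 0.0219
```

```bash
python3 snap.py w4
```

```text
4.0 [0.4927 0.1408 0.173 ] [-3.1257e+00 -1.3000e-03 -5.6320e-01] [ 0.659  0.138 -0.441 -0.005 -0.976  0.352] [1.04 0.23 0.14] 0.021941539773455785
```

View pics/w4z.png

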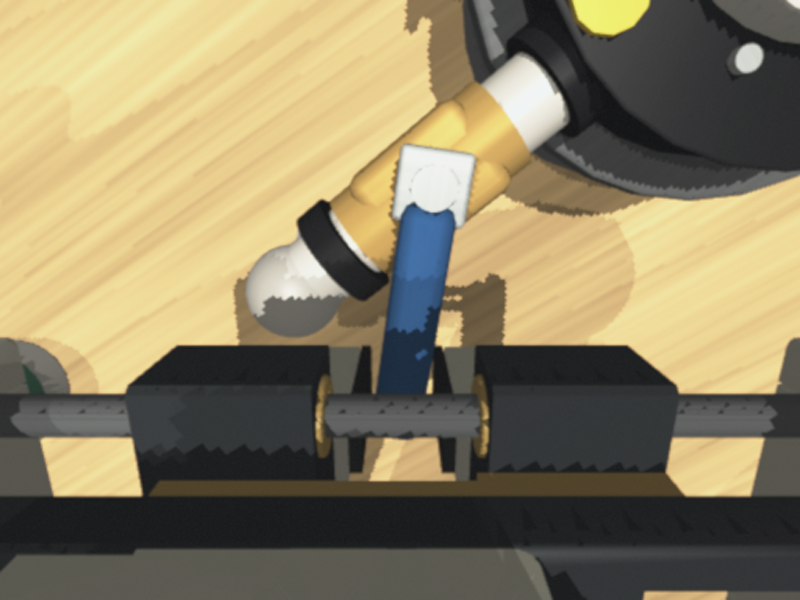

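Call:
{"api": "play_rows", "payload": {"targets": [[0,0,0.113,-0.0057,-0.0075,-0.003,0.25],[0,0,0.113,-0.0046,-0.0082,-0.001,0.25],[0,0,0.113,-0.0034,-0.0088,0,0.25],[0,0,0.113,-0.0021,-0.0092,0,0.25],[0,0,0.113,-0.0008,-0.0094,0,0.25],[0,0,0.1,0.0006,-0.0094,0,0.25],[0,0,0,0,0,0,0.25]]}}

```text
t: 4.92
eef_pos: [0.4801, 0.0932, 0.1708]
ee_rot: [-3.117, -0.004, 0.097]
force: [0.2, 0.7, -0.0]
width: 0.022
```

```bash
python3 snap.py w5
```

```text
4.925 [0.4801 0.0932 0.1708] [-3.1169 -0.0042  0.0972] [ 0.578  0.105 -0.479 -0.024 -0.972  1.103] [ 0.19  0.71 -0.04] 0.02200069172588126
```

View pics/w5z.png

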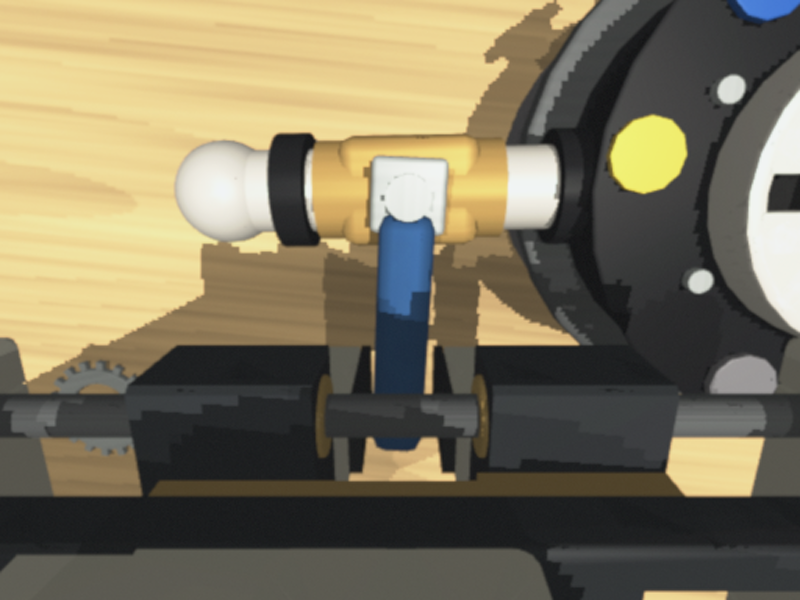

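Call:
{"api": "play_rows", "payload": {"targets": [[0,0,0.02,0.001,-0.004,0,0.25],[0,0,0.0,0.001,-0.004,0,0.25],[0,0,0,0,0,0,0.25]]}}

```text
t: 5.35
eef_pos: [0.4814, 0.0883, 0.1706]
ee_rot: [-3.112, -0.003, 0.112]
force: [-0.7, -0.0, 0.8]
width: 0.022
```

```bash
python3 snap.py w6
```

```text
5.35 [0.4814 0.0883 0.1706] [-3.1119 -0.0034  0.1119] [ 0.563  0.107 -0.475 -0.031 -0.974  1.136] [-0.66 -0.03  0.84] 0.02201331947625309
```

View pics/w6z.png

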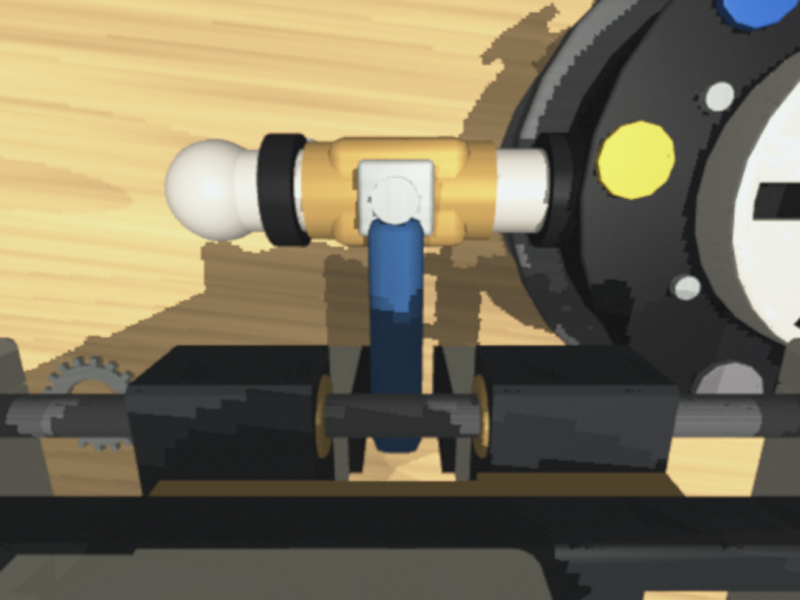

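Call:
{"api": "play_rows", "payload": {"targets": [[0,0,0.01,0.001,-0.004,0,0.25],[0,0,0.0,0.0,-0.004,0,0.25]]}}

```text
t: 5.65
eef_pos: [0.4817, 0.0875, 0.1704]
ee_rot: [-3.099, -0.005, 0.12]
force: [-9.0, 25.3, 1.7]
width: 0.0226
```

```bash
python3 snap.py w7
```

```text
5.65 [0.4817 0.0875 0.1704] [-3.0994 -0.0052  0.1196] [ 0.553  0.106 -0.471 -0.044 -0.972  1.162] [-8.97 25.32  1.7 ] 0.02256096129317277
```

View pics/w7z.png

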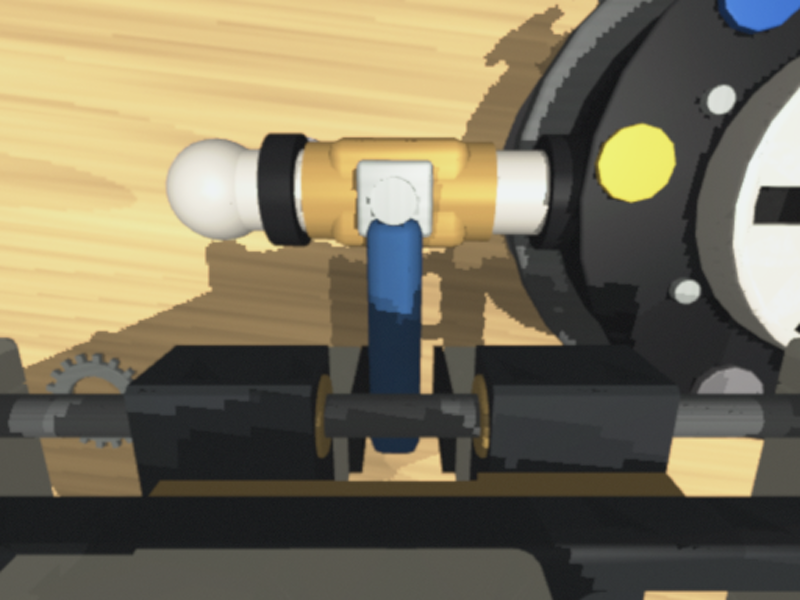

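Call:
{"api": "play_rows", "payload": {"targets": [[0,0,0,0,0.004,0,0.35],[-0.02,0,0,0,0,0.03,0.6],[-0.02,0,0,0,0,0.05,0.6],[0,0,0,0,0,0.05,0.6],[0,0,-0.18,0.0,-0.005,0.01,0.6],[0,0,-0.18,0.008,-0.013,0,0.6],[0,0,-0.18,0.008,-0.013,0,0.6],[0,0,-0.18,0.008,-0.013,0,0.6],[0,0,-0.18,0.008,-0.013,0,0.6],[0,0,-0.18,0.008,-0.013,0,0.6],[0,0,-0.18,0.008,-0.013,0,0.6],[0,0,-0.18,0.008,-0.013,0,0.6]]}}

```text
t: 7.2
eef_pos: [0.541, -0.0122, 0.3165]
ee_rot: [3.139, -0.008, -1.375]
force: [-0.2, 0.5, 0.0]
width: 0.0525
```

Call:
{"api": "play_rows", "payload": {"targets": [[0,0,-0.18,0.008,-0.013,0,0.6],[0,0,-0.18,0.008,-0.013,0,0.6],[0,0,-0.18,0.004,-0.007,0,0.6],[0,0,-0.18,0,0,0,0.6],[0,0,-0.18,0,0,0,0.6],[0,0,-0.18,0,0,0,0.6],[0,0,-0.18,0,0,0,0.6],[0,0,-0.18,0,0,0,0.6],[0,0,0,0,0,0,0.6]]}}

```text
t: 8.32
eef_pos: [0.5629, -0.0535, 0.3152]
ee_rot: [-3.14, -0.017, -2.875]
force: [0.9, 1.1, -0.5]
width: 0.0523
```

```bash
python3 snap.py w8; python3 -c "
from h import *
im,_=grab_frame('top');cv2.imwrite('pics/top1.png',cv2.resize(im[130:250,180:350],None,fx=4.6,fy=4.6,interpolation=2))"
```

```text
8.325 [ 0.5629 -0.0535  0.3152] [-3.1403 -0.0166 -2.8746] [ 0.252  0.146 -0.098  0.002 -1.343 -1.556] [ 0.86  1.11 -0.46] 0.05228313585646831
```

View pics/w8z.png

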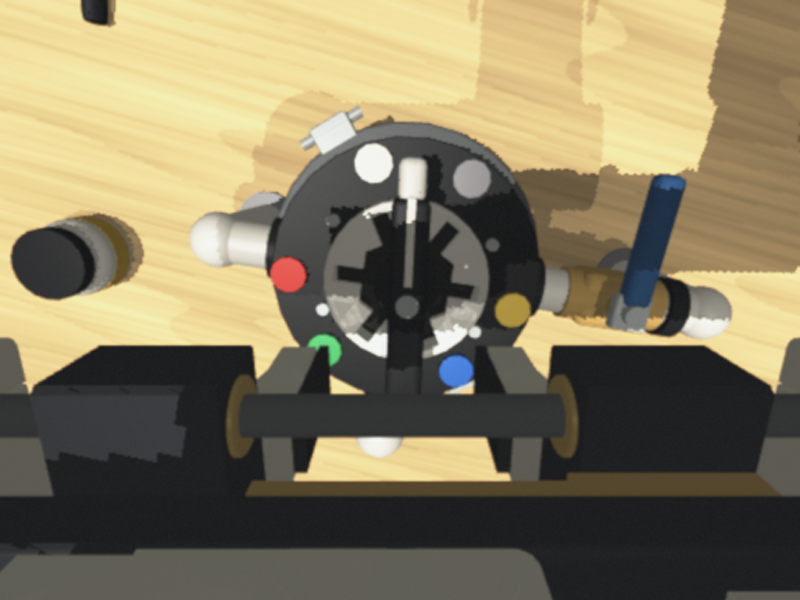

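View pics/top1.png

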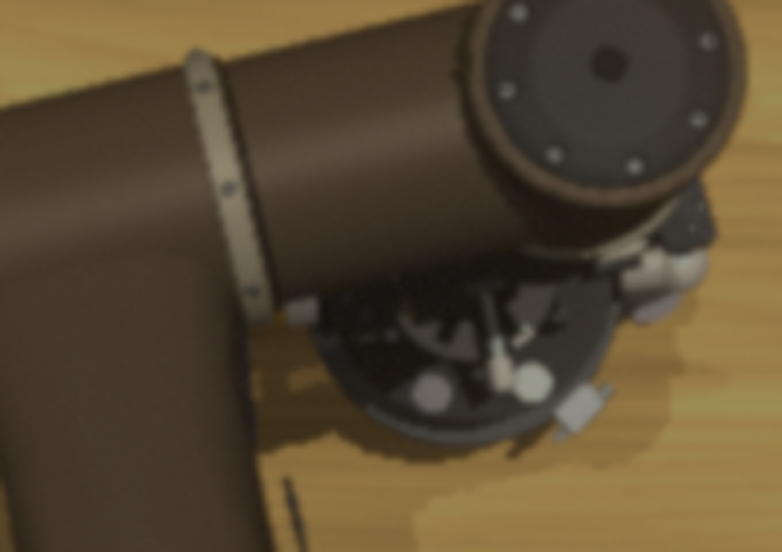

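```bash
python3 - <<'E'
from h import *
import pickle
c,d=pickle.load(open("pics/w8.pkl","rb"))
f=lambda u,v:((u+.5)*.64-.5,(v+.5)*.64-.5)
P={}
for nm,u,v,z in [("hub",407,306,.228),("nose",413,158,.216),("nL",338,273,.178),("nR",473,292,.178),("red",288,275,.164),("yellow",513,310,.164),("white",374,163,.164),("grey",472,179,.164),("pivot",630,315,.174),("levtip",669,178,.170)]:
    P[nm]=ray("",f(u,v),z,c); print(nm,P[nm].round(4))
a=lambda p,q:np.degrees(np.arctan2(*(P[q]-P[p])[[1,0]])).round(2)
print(a("hub","nose"),a("nR","nL"),a("hub","red"),"lever",a("pivot","levtip"),"pipe",a("hub","pivot"))
E
```

```text
hub [ 0.5587 -0.0508  0.228 ]
nose [ 0.4861 -0.0677  0.216 ]
nL [ 0.5634 -0.0934  0.178 ]
nR [ 0.5528 -0.0089  0.178 ]
red [ 0.5769 -0.1257  0.164 ]
yellow [0.5605 0.0236 0.164 ]
white [ 0.4938 -0.0892  0.164 ]
grey [ 0.487  -0.0283  0.164 ]
pivot [0.5415 0.0942 0.174 ]
levtip [0.4549 0.0858 0.17  ]
-166.9 -82.85 -76.34 lever -174.43 pipe 96.77
```

Call:
{"api": "play_rows", "payload": {"targets": [[0.004,-0.016,-0.04,-0.004,0.0025,-0.03,0.55],[0,0,0,0,0,-0.03,0.5],[0,0,0,0,0,-0.02,0.5],[0,0,0,0,0,0,0.5]]}}

```text
t: 8.93
eef_pos: [0.559, -0.0514, 0.2338]
ee_rot: [-3.139, 0.002, -2.899]
force: [0.6, -0.3, 0.2]
width: 0.0438
```

```bash
python3 snap.py w9
```

```text
8.925 [ 0.559  -0.0514  0.2338] [-3.1390e+00  1.9000e-03 -2.8987e+00] [ 0.259  0.173 -0.251  0.003 -1.144 -1.588] [ 0.56 -0.28  0.21] 0.043801945302784966
```

View pics/w9z.png

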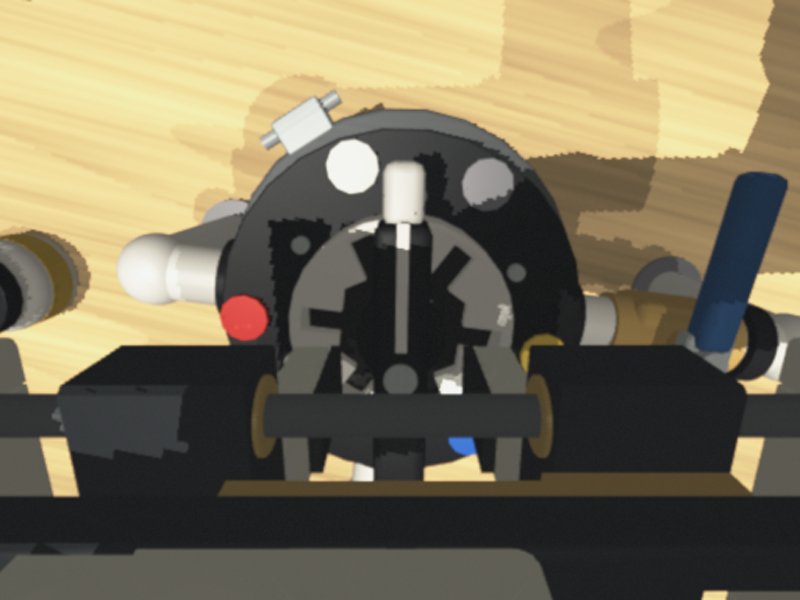

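Call:
{"api": "play_rows", "payload": {"targets": [[0,0,-0.008,0,0,-0.015,0.5],[0,0,0,0,0,-0.008,0.4],[0,0,0,0,0,0,0.3],[0,0,0,0,0,0,0.25]]}}

```text
t: 9.48
eef_pos: [0.5609, -0.0513, 0.2126]
ee_rot: [-3.138, 0.007, -2.905]
force: [-0.5, -0.8, 0.7]
width: 0.0235
```

Call:
{"api": "play_rows", "payload": {"targets": [[0,0,0,0,0,0,0],[0,0,0,0,0,0,0],[0,0,0,0,0,0,0],[0,0,0,0,0,0,0]], "grip_force": 50}}

```text
t: 9.98
eef_pos: [0.5609, -0.0514, 0.2127]
ee_rot: [-3.138, 0.007, -2.906]
force: [0.9, -1.3, -1.3]
width: 0.0189
```

Call:
{"api": "play_rows", "payload": {"targets": [[0,0,0,0,0,-0.001,0],[0,0,0,0,0,-0.001,0]]}}

```text
t: 10.22
eef_pos: [0.5611, -0.0515, 0.2127]
ee_rot: [-3.138, 0.008, -2.906]
force: [-3.6, 1.3, 7.2]
width: 0.0196
```

Call:
{"api": "play_rows", "payload": {"targets": [[0,0,0,0,0,-0.0025,0]]}}

```text
t: 10.35
eef_pos: [0.5613, -0.0516, 0.2121]
ee_rot: [-3.137, 0.01, -2.905]
force: [-5.5, 0.4, 14.1]
width: 0.0193
```

Call:
{"api": "play_rows", "payload": {"targets": [[0,0,0,0,0,-0.0025,0]]}}

```text
t: 10.48
eef_pos: [0.5614, -0.0516, 0.2117]
ee_rot: [-3.136, 0.011, -2.904]
force: [-7.0, 2.0, 15.6]
width: 0.0197
```

Call:
{"api": "play_rows", "payload": {"targets": [[0,0,0,0,0,-0.003,0]]}}

```text
t: 10.6
eef_pos: [0.5614, -0.0516, 0.2109]
ee_rot: [-3.136, 0.012, -2.904]
force: [-7.8, 2.2, 15.6]
width: 0.02
```

Call:
{"api": "play_rows", "payload": {"targets": [[0,0,0,0,0,-0.0025,0]]}}

```text
t: 10.72
eef_pos: [0.5613, -0.0516, 0.2106]
ee_rot: [-3.135, 0.014, -2.903]
force: [-7.2, 2.5, 14.9]
width: 0.0195
```

Call:
{"api": "play_rows", "payload": {"targets": [[0,0,0.06,-0.001,0,-0.0024,0],[0,0,0.08,0,0.0003,-0.0024,0]]}}

```text
t: 10.98
eef_pos: [0.5613, -0.0513, 0.2108]
ee_rot: [-3.133, 0.018, -2.758]
force: [-6.4, 0.7, 15.1]
width: 0.0199
```

Call:
{"api": "play_rows", "payload": {"targets": [[-0.003,0.006,0.1,-0.0005,0.0003,-0.0024,0],[-0.002,0.003,0.1,-0.0003,0.0003,-0.0024,0],[-0.001,0.002,0.1,-0.0003,0.0003,-0.0024,0]]}}

```text
t: 11.35
eef_pos: [0.561, -0.0511, 0.2109]
ee_rot: [-3.129, 0.009, -2.446]
force: [-6.0, 0.3, 14.3]
width: 0.0195
```

Call:
{"api": "play_rows", "payload": {"targets": [[0,0,0.1,-0.0005,0.0003,-0.0025,0],[0,0,0.1,-0.0004,0.0003,-0.0025,0],[0,0,0.1,-0.0004,0.0003,-0.0025,0],[0,0,0.1,-0.0004,0.0003,-0.0025,0]]}}

```text
t: 11.85
eef_pos: [0.5606, -0.0509, 0.2106]
ee_rot: [-3.121, 0.012, -2.03]
force: [-3.7, 0.4, 14.3]
width: 0.0198
```

```bash
python3 snap.py w10
```

```text
11.85 [ 0.5606 -0.0509  0.2106] [-3.1211  0.0117 -2.03  ] [ 0.26   0.181 -0.299  0.005 -1.068 -0.722] [-3.71  0.37 14.3 ] 0.019789519406447062
```

View pics/w10z.png

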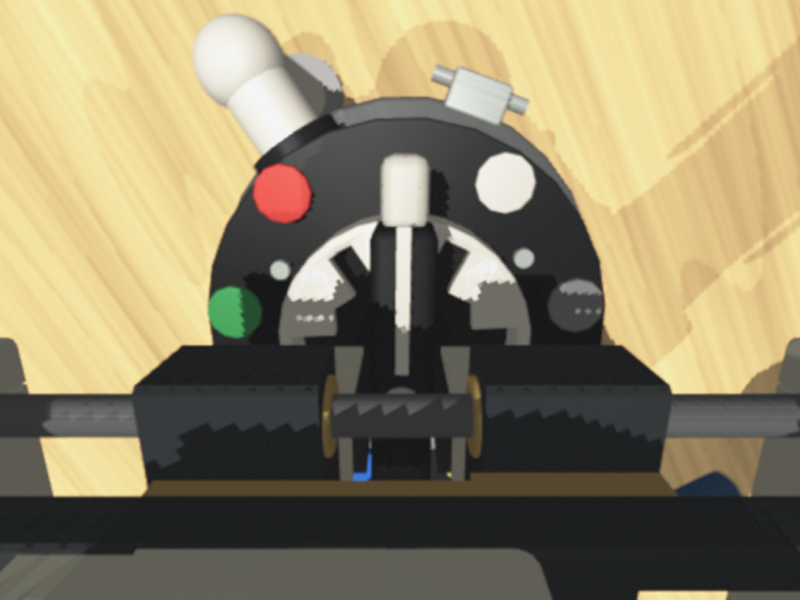

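Call:
{"api": "play_rows", "payload": {"targets": [[0,0,0.1,-0.0004,0.0004,-0.0025,0],[0,0,0.1,-0.0004,0.0004,-0.0025,0],[0,0,0.1,-0.0004,0.0004,-0.0025,0],[0,0,0.06,-0.0003,0.0002,-0.0025,0]]}}

```text
t: 12.4
eef_pos: [0.5602, -0.051, 0.2103]
ee_rot: [-3.114, 0.009, -1.649]
force: [-3.0, 1.1, 14.0]
width: 0.0196
```

```bash
python3 snap.py w11
```

```text
12.4 [ 0.5602 -0.051   0.2103] [-3.1136  0.0092 -1.6495] [ 2.580e-01  1.780e-01 -3.010e-01  1.000e-03 -1.062e+00 -3.370e-01] [-2.97  1.13 13.95] 0.019594026227880444
```

View pics/w11z.png

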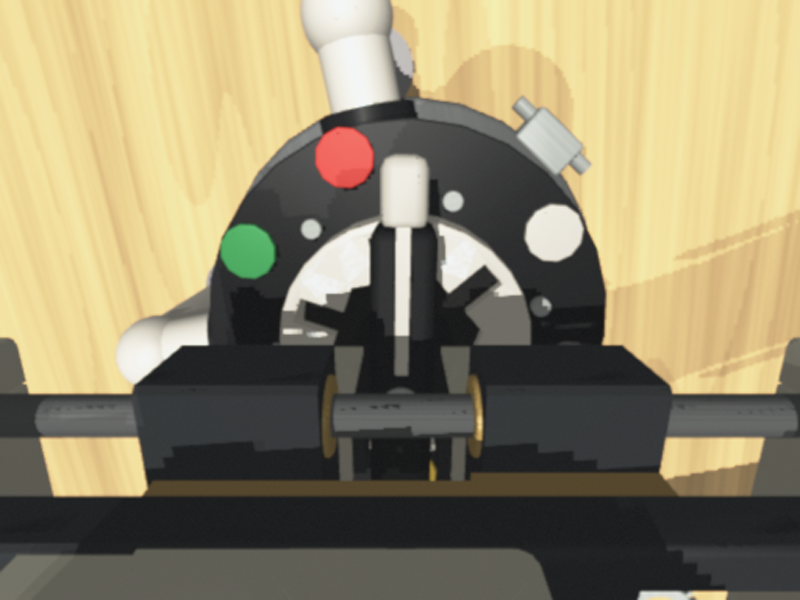

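```bash
python3 - <<'E'
from h import *
import pickle
f=lambda u,v:((u+.5)*.64-.5,(v+.5)*.64-.5)
ax=np.array([.5586,-.0509])
for n,pts in (("w10",[("nL",336,254,.178),("nR",460,252,.178),("nose",404,156,.212),("red",282,193,.163),("white",505,183,.163)]),("w11",[("nL",305,309,.178),("nR",492,274,.178),("nose",404,156,.212),("red",344,157,.163),("white",553,233,.163),("green",248,250,.163)])):
    c,d=pickle.load(open(f"pics/{n}.pkl","rb"))
    for nm,u,v,z in pts:
        p=ray("",f(u,v),z,c)[:2]-ax; print(n,nm,np.hypot(*p).round(4),np.degrees(np.arctan2(p[1],p[0])).round(2))
E
```

```text
w10 nL 0.046 -81.12
w10 nR 0.0442 -145.45
w10 nose 0.0742 -116.58
w10 red 0.0778 -76.33
w10 white 0.0753 -148.47
w11 nL 0.0429 -25.51
w11 nR 0.0457 -142.69
w11 nose 0.0745 -94.84
w11 red 0.0781 -76.21
w11 white 0.075 -148.34
w11 green 0.0758 -33.22
```

Call:
{"api": "play_rows", "payload": {"targets": [[0,0,0.07,0,0.0003,-0.0025,0],[0,0,0.07,0,0.0003,-0.0023,0],[0,0,0.01,0,0,-0.0018,0],[0,0,0.0,0,0,-0.0015,0]]}}

```text
t: 12.95
eef_pos: [0.5602, -0.0511, 0.2112]
ee_rot: [-3.11, 0.006, -1.487]
force: [-4.8, 4.0, 14.9]
width: 0.0198
```

Call:
{"api": "play_rows", "payload": {"targets": [[0,0,0.0,0,0,-0.001,0],[0,0,0.0,0,0,-0.001,0]]}}

```text
t: 13.2
eef_pos: [0.5602, -0.0511, 0.2133]
ee_rot: [-3.108, 0.005, -1.485]
force: [-3.9, 2.6, 13.4]
width: 0.0197
```

Call:
{"api": "play_rows", "payload": {"targets": [[0,0,0.0,0,0,0,0],[0,0,0.0,0,0,0,0]]}}

```text
t: 13.45
eef_pos: [0.5601, -0.0511, 0.217]
ee_rot: [-3.106, 0.003, -1.484]
force: [-2.5, 1.2, 10.6]
width: 0.0201
```

Call:
{"api": "play_rows", "payload": {"targets": [[0,0,0.0,0,0,0.0005,0],[0,0,0.0,0,0,0.001,0]]}}

```text
t: 13.7
eef_pos: [0.5596, -0.0509, 0.2187]
ee_rot: [-3.107, 0.003, -1.483]
force: [9.6, -2.4, -14.9]
width: 0.0196
```

Call:
{"api": "play_rows", "payload": {"targets": [[0,0,0.0,0,0,-0.001,0],[0,0,0,0,0,0,0]]}}

```text
t: 13.95
eef_pos: [0.5598, -0.051, 0.2186]
ee_rot: [-3.108, 0.002, -1.481]
force: [1.0, 1.6, 0.6]
width: 0.0198
```

Call:
{"api": "play_rows", "payload": {"targets": [[0,0,0.0,0,0,0,0.4],[0,0,0,0,0,0,0.5],[0,0,0,0,0,0,0.5],[0,0,0,0,0,0.02,0.5],[0,0,0,0,0,0.05,0.5],[0,0,0,0,0,0.04,0.5],[0,0,0,0,0,0,0.5]]}}

```text
t: 14.82
eef_pos: [0.5595, -0.0512, 0.3311]
ee_rot: [-3.108, 0.002, -1.481]
force: [0.1, 0.4, -0.3]
width: 0.0438
```

```bash
python3 snap.py w12
```

```text
14.825 [ 0.5595 -0.0512  0.3311] [-3.1077e+00  1.9000e-03 -1.4813e+00] [ 0.26   0.104 -0.114  0.004 -1.32  -0.171] [ 0.1   0.44 -0.26] 0.04376412189938597
```

View pics/w12z.png

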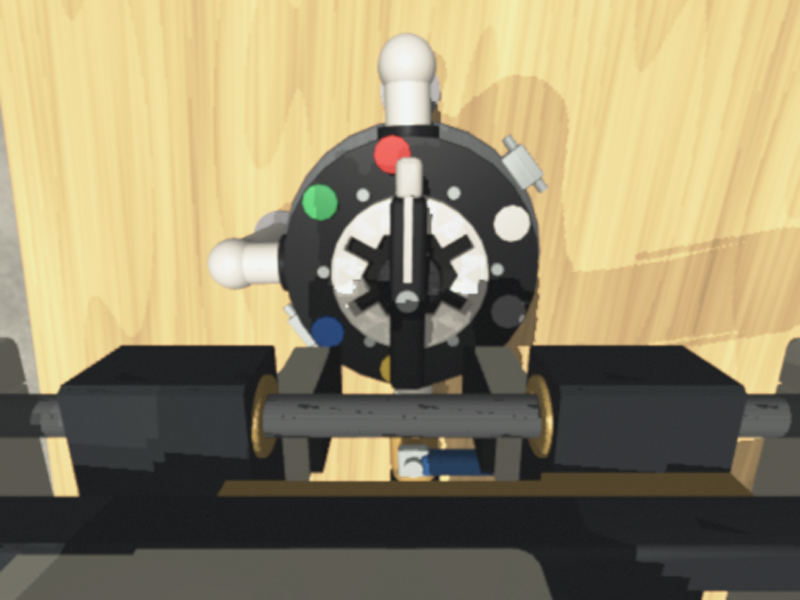

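Call:
{"api": "play_rows", "payload": {"targets": [[-0.003,0.034,0.17,-0.009,0.016,0,0.45],[0,0,0.17,-0.009,0.016,0,0.4],[0,0,0.17,-0.009,0.016,0,0.4],[0,0,0.17,-0.009,0.016,0,0.4],[0,0,0.17,-0.009,0.016,0,0.4],[0,0,0.17,-0.009,0.016,0,0.4],[0,0,0.17,-0.009,0.016,-0.02,0.4],[0,0,0.17,-0.009,0.015,-0.03,0.4],[0,0,0.15,-0.005,0.009,-0.03,0.4],[0,0,0,0,0,0,0.4]]}}

```text
t: 16.12
eef_pos: [0.4735, 0.0871, 0.2344]
ee_rot: [3.126, 0.018, 0.074]
force: [-0.4, -0.9, 0.8]
width: 0.035
```

```bash
python3 snap.py w13
```

```text
16.125 [0.4735 0.0871 0.2344] [3.1262 0.0176 0.0743] [ 0.596  0.05  -0.394  0.005 -1.15   1.048] [-0.39 -0.93  0.83] 0.03500208173652238
```

View pics/w13z.png

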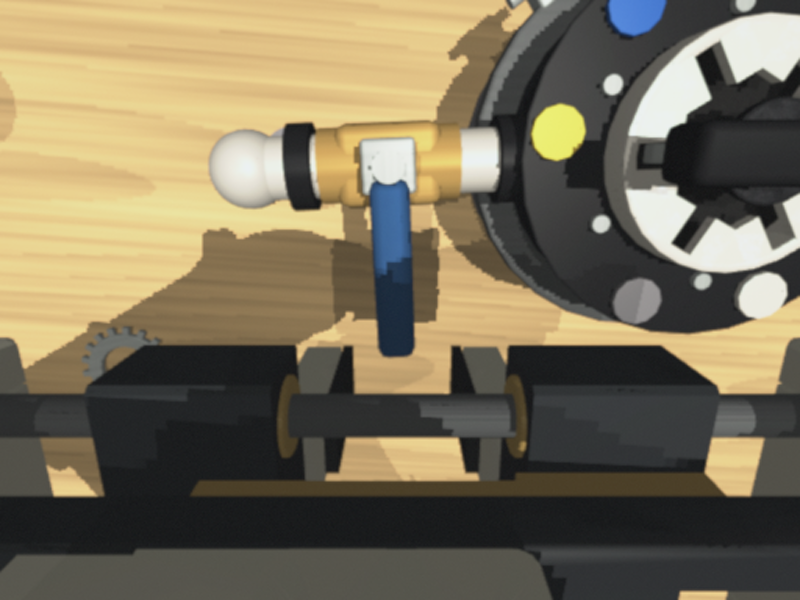

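Call:
{"api": "play_rows", "payload": {"targets": [[0.015,-0.017,0.03,0.006,0.002,-0.02,0.4],[0,0,0,0,0,-0.02,0.4],[0,0,0,0,0,-0.012,0.35],[0,0,0,0,0,0,0.35]]}}

```text
t: 16.68
eef_pos: [0.4842, 0.0889, 0.1869]
ee_rot: [-3.142, -0.009, 0.091]
force: [0.0, 0.2, 0.3]
width: 0.0308
```

```bash
python3 snap.py w14
```

```text
16.675 [0.4842 0.0889 0.1869] [-3.1415 -0.0093  0.091 ] [ 0.585  0.092 -0.464  0.005 -1.006  1.074] [0.05 0.21 0.33] 0.030829984258135903
```

View pics/w14z.png

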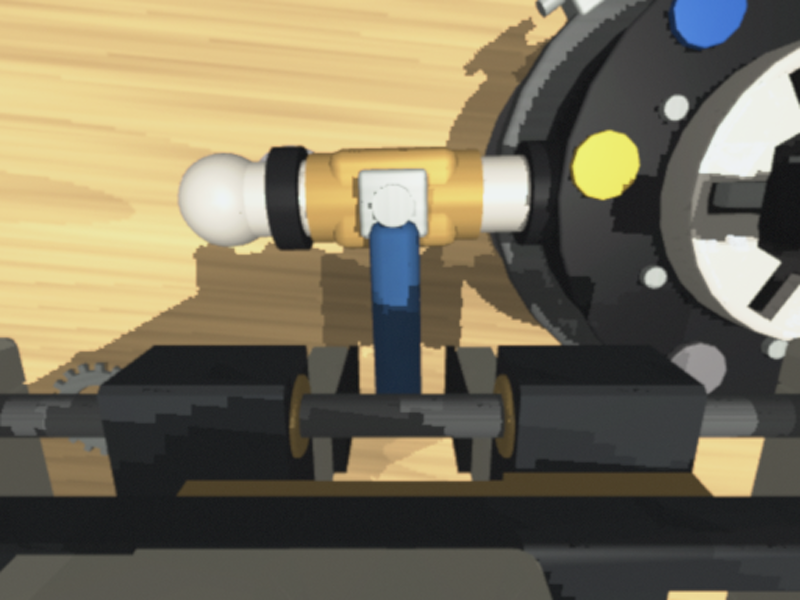

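Call:
{"api": "play_rows", "payload": {"targets": [[0,0,0,-0.002,0,-0.012,0.3],[0,0,0,0,0,-0.002,0.25],[0,0,-0.125,-0.0006,0.009,0,0.25],[0,0,-0.125,0.0007,0.009,0,0.25],[0,0,-0.125,0.002,0.0088,0,0.25],[0,0,-0.125,0.0032,0.0084,0,0.25],[0,0,-0.125,0.0044,0.0079,0,0.25],[0,0,0,0,0,0,0.25]]}}

```text
t: 17.73
eef_pos: [0.4918, 0.1301, 0.1739]
ee_rot: [3.136, -0.012, -0.553]
force: [0.4, 0.0, 0.3]
width: 0.0221
```

```bash
python3 snap.py w15
```

```text
17.725 [0.4918 0.1301 0.1739] [ 3.1356 -0.012  -0.5533] [ 0.656  0.136 -0.45   0.016 -0.986  0.353] [0.37 0.02 0.25] 0.022125862089652153
```

View pics/w15z.png

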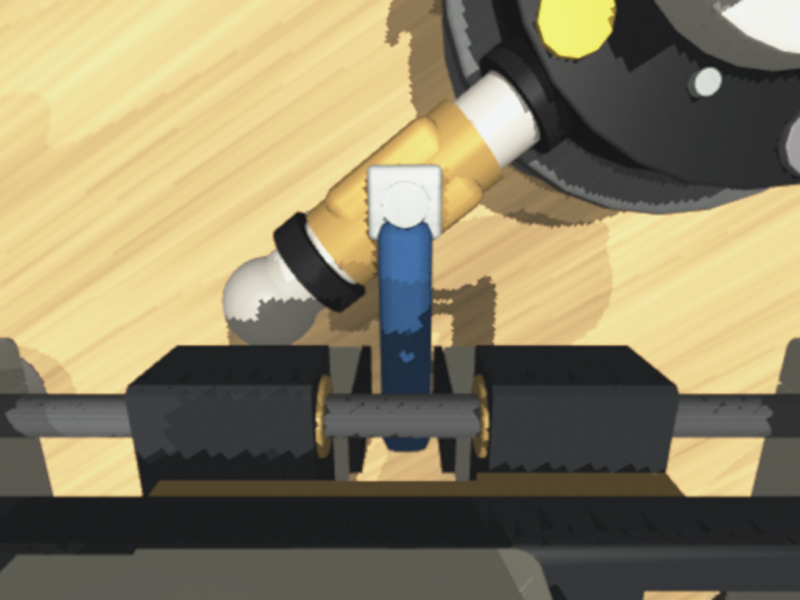

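Call:
{"api": "play_rows", "payload": {"targets": [[0,0,-0.145,0.0053,0.0069,-0.002,0.25],[0,0,-0.145,0.0063,0.006,-0.001,0.25],[0,0,-0.145,0.0071,0.0051,0,0.25],[0,0,-0.145,0.0077,0.004,0,0.25],[0,0,-0.145,0.0082,0.0029,0,0.25],[0,0,-0.13,0.0075,0.0017,0,0.25],[0,0,0,0,0,0,0.25]]}}

```text
t: 18.65
eef_pos: [0.5287, 0.1538, 0.1704]
ee_rot: [3.127, -0.01, -1.414]
force: [0.1, -0.8, -0.2]
width: 0.0217
```

```bash
python3 snap.py w16
```

```text
18.65 [0.5287 0.1538 0.1704] [ 3.1266 -0.0097 -1.4137] [ 0.64   0.22  -0.347  0.002 -1.022 -0.484] [ 0.09 -0.8  -0.17] 0.02167255787361911
```

View pics/w16z.png

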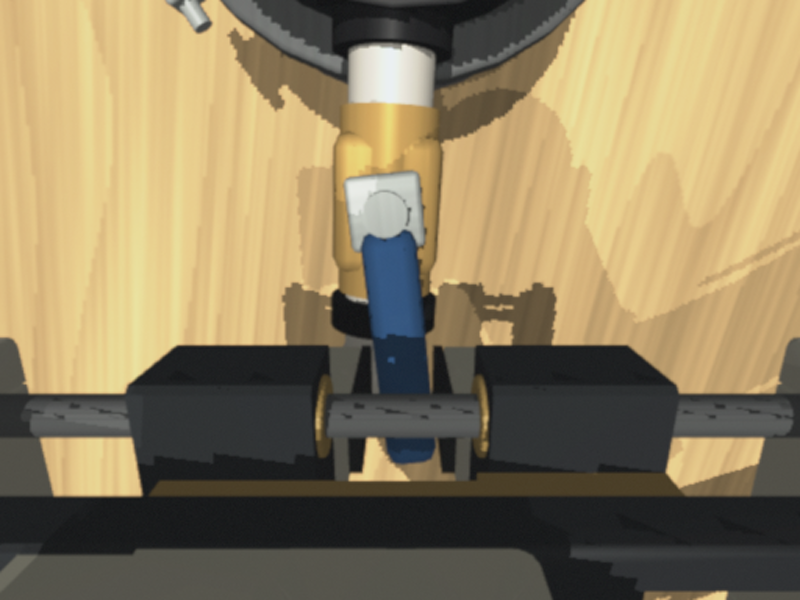

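Lever is about 7° short of the pipe line. I'll push in +x until the stop shows in the force.

Call:
{"api": "play_rows", "payload": {"targets": [[0,0,-0.03,0.004,0.0005,0,0.25],[0,0,0,0.004,0.0005,0,0.25]]}}

```text
t: 18.95
eef_pos: [0.5354, 0.1547, 0.1703]
ee_rot: [3.125, -0.009, -1.439]
force: [-3.6, 1.6, -0.1]
width: 0.022
```

Call:
{"api": "play_rows", "payload": {"targets": [[0,0,0,0.004,0,0,0.25],[0,0,0,0.003,0,0,0.25]]}}

```text
t: 19.2
eef_pos: [0.5391, 0.1547, 0.1698]
ee_rot: [3.118, -0.008, -1.438]
force: [-22.5, 7.5, 14.5]
width: 0.0221
```

Call:
{"api": "play_rows", "payload": {"targets": [[0,0,0,-0.003,0,0,0.35],[0,0,0,0,0,0,0.35],[0,0,0,0,0,0.03,0.4],[0,0,0,0,0,0.06,0.5],[0,0,0,0,0.03,0.06,0.5],[0,0,0,-0.03,0.05,0.02,0.5],[0,0,0,-0.04,0.05,0,0.5],[0,0,0,-0.04,0.05,0,0.5],[0,0,0,-0.03,0.05,0,0.5],[0,0,0,0,0,0,0.5]]}}

```text
t: 20.45
eef_pos: [0.3989, 0.3867, 0.3445]
ee_rot: [3.129, -0.006, -1.438]
force: [1.3, -1.6, -0.4]
width: 0.0439
```

```bash
python3 snap.py w17; python3 -c "
from h import *
im,_=grab_frame('top');cv2.imwrite('pics/top2f.png',im);cv2.imwrite('pics/top2.png',cv2.resize(im[130:250,180:350],None,fx=4.6,fy=4.6,interpolation=2))
im,_=grab_frame('scene');cv2.imwrite('pics/scene2.png',im);cv2.imwrite('pics/scene2z.png',cv2.resize(im[155:295,150:325],None,fx=4.2,fy=4.2,interpolation=2))"
```

```text
20.45 [0.3989 0.3867 0.3445] [ 3.1294 -0.0056 -1.4378] [ 1.117  0.118 -0.063 -0.007 -1.401 -0.983] [ 1.28 -1.59 -0.38] 0.043947392699496206
```

View pics/scene2z.png

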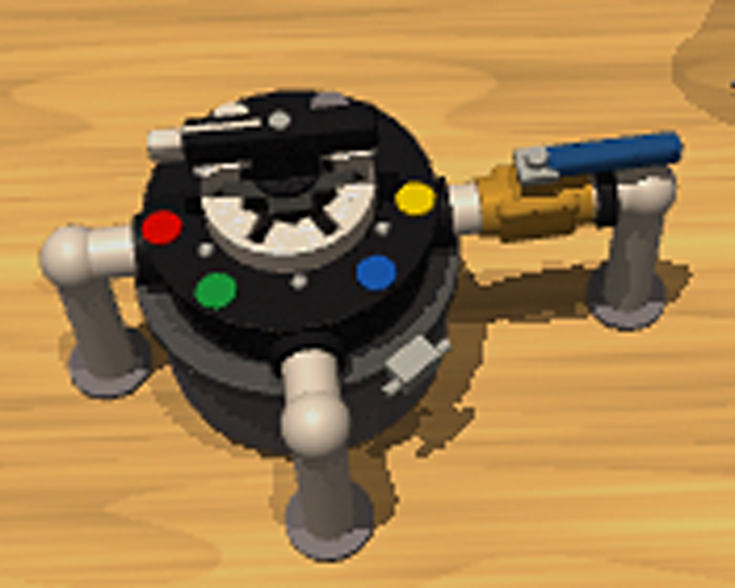

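View pics/top2.png

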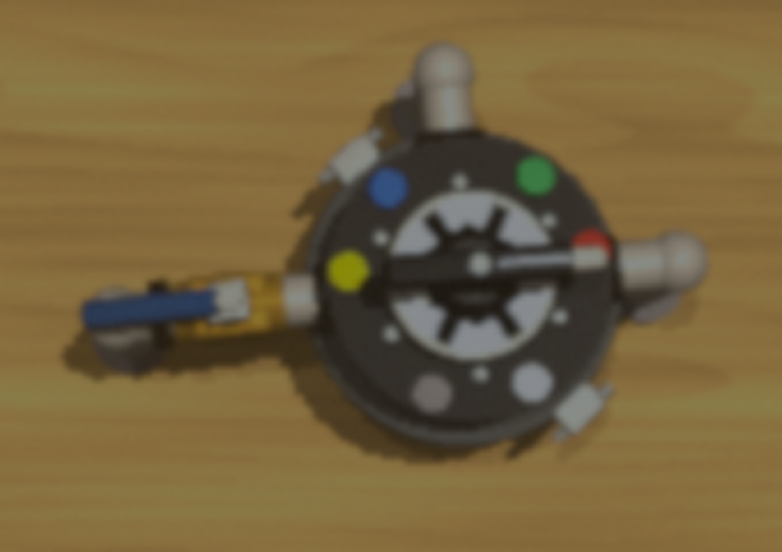

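View pics/scene2.png

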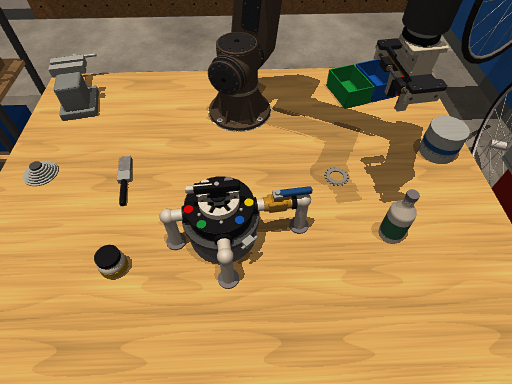

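```bash
python3 -c "
from h import *
f=lambda u,v:(180+(u+.5)/4.6-.5,130+(v+.5)/4.6-.5)
p=ray('top',f(232,300),.174)[:2];t=ray('top',f(84,315),.17)[:2];a=np.array([.5586,-.0509])
g=lambda v:np.degrees(np.arctan2(v[1],v[0]))
print(g(t-p),g(p-a))
print(job_done())"
```

```text
96.29097324228738 95.85423902795036
the job is handed in; nothing more can be done
None
```

The job is handed in, at about 20.5 s of the 72 s allowed. The interface gives no verdict, so what follows rests on my own measurements.

- **Tap shut:** I swept the blue lever round to its stop, where the wrist force reached about 25 N. The wrist image then showed the lever 89° from the pipe line.
- **Selector:** I gripped the bar, pressed it about 2 mm clear of the teeth (about 15 N) and turned it 82° anticlockwise, past the white button's notch. It then rose by itself about 6 mm in all and stopped firmly. That agrees with being fully home. The largest force on the tool in the readings during this was about 18 N. Images afterwards show the nose beside the red button, about 7° off its centre (roughly 9 mm).
- **Tap open:** I swept the lever back to its other stop, about 22 N. The top image puts it at 96.3° against 95.9° for the pipe, so about 0.01 rad from open.
- **Bench:** In the last scene image the bottle, jar, brush and sprocket look to be where they were. I judged that by eye and did not measure their positions. The arm stands clear of everything.

No check failed. One reading I can't explain: when the tap met its open stop, the tool also showed about 14 N upward. It was gone in the reading after I backed off and rose clear.

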